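Shake down, unlatch and open the dust extractor's filter box and lift out its filter

ROBOT

A 6-joint arm with a two-finger parallel gripper is mounted at the origin on a cart in front of the work surface, level with it; the furniture and walls round the work are solid. World frame = base frame: x ahead of the robot, y to its left, z up, the work surface at z = 0. Lengths are in m, angles in rad, forces in N, time in s.
With the tool pointing down it reaches from about 0.35 to 0.775 m from the base axis. Payload 7.3 kg.
Tool frame: the origin (TCP) lies at the very end of the fingers, on their centre line; the grasp point (between the pads) lies robot.pinch_z behind it (robot.pinch_z is the distance from the TCP to the grasp point, in m); y points along the fingers, z is the direction in which the jaws open and shut, and the axes are right-handed (so a half turn about y gives the same grasp; the last joint's range is limited). The gripper opens to 92 mm and grips with 3 to 60 N. Pads are 19 mm wide; open, the fingers measure 130 mm over their backs; the gripper's body (75 mm by 190 mm) begins 47 mm behind the grasp point.
Start: joints at [1.104, 0.342, 1.524, -0, 1.275, -0.146], TCP at [0.166, 0.498, 0.205] pointing down, gripper open.
Joint ranges: [-2.53, 2.53], [-0.77, 2.02], [0.04, 2.7], [-1, 4.14], [0.28, 2.66], [-3.11, 3.11]. Speed limits (rad/s): [2.57, 2.57, 3.14, 3.14, 3.14, 3.14].

INTERFACE

Orientations are given as [roll, pitch, yaw] about the fixed x, y, z axes, in that order (R = Rz(yaw) Ry(pitch) Rx(roll)).
In Python, from cell import status, viewer, robot gives the robot as it stands. The module is installed in compiled form; this text tells all that it offers.
- The arm moves only by the shell command python3 -m pendant 'ROWS' [FORCE]. ROWS is JSON, a list that holds one entry, the list of rows, each a list of 7 numbers: the shift along the tool's x, y, z in cm, then the turn, a rotation vector about the tool's x, y, z in rad, then the finger opening in cm, from 0 to 9.18. A call has 1 to 20 rows; each row is the pose to reach, as a shift and turn from the pose commanded when the call began, along the tool's axes at that moment; what a row does not reach only later rows make up. A row lasts 1/10 s, in which the tool goes at most 50 mm and 8.59 degrees, less where a joint would pass 70% of its speed; a pose out of reach is approached as far as the arm can. A call with a gripper value outside its range is refused whole. The fingers move at their own pace and stop on an object; FORCE is the grip in N (left out, the last holds). Time passes only in rows, so rows that repeat a pose let the fingers close. It gives the time, the measured TCP pose, the force and the opening at its end, in the units of the state.
- status.observe(): the state, without advancing time (a new reading comes with each control period).
- viewer.read_camera(name): name is "side" or "top"; returns a dict with "image" (384x512x3 uint8, red, green, blue), "range_z" (384x512 float32, m along the optical axis (not along the pixel's ray), 0 where there is no reading), "fx", "fy", "cx", "cy" (pixels), "camera_from_world" (4x4, takes a point from world to camera coordinates). Camera axes: x right, y up, looking along -z (the intrinsics and any distortion apply to the point x, -y, -z); pixel columns grow to the right and rows downward; lengths in m; the calibration is good to about 2 mm. A picture is of the moment at which its call begins.
- robot.hand_in(): hands the job in, once; it reports no verdict.
The state is a dict: "time": time; "qpos": joint angles; "qvel": joint speeds; "joint_efforts": joint torques, N m; "tool_pos": TCP position; "tool_rot": TCP orientation; "contact_force": force on the tool from outside, world axes, zero at the start; "torque": the same for the moment, N m; "opening": finger opening in m.
Only numpy, scipy, OpenCV 4.12 (cv2) and the standard library are available. Lean on these libraries where they do the work, as an engineer would, in place of code of your own. Each camera call takes 0.05 s, during which the arm holds its last target. There are 200 camera calls.

TASK

Clean out the grey filter box of the dust extractor: first press the sprung shaker paddle on its top right down three times or more, letting it come fully up after each stroke, so the dust falls off the filter. Then lift the lever of the draw latch on its front until the wire loop drops off the lid's catch, swing the lid back until it stands about upright or further, and lift the filter cartridge out by its grip and stand it upright in the black tray without dropping it. Leave the masking tape roll and the jar in front where they are.

Things in the scene. Friction and masses are not known exactly. Their poses are not given: they have to be found in the camera images.
- dust_box: Grey sheet-metal filter box, fixed, 150 mm deep (x) x 240 mm wide (y), rim 155 mm high. Origin: centre of its underside on the worktop; x from its front face (with the latch) to its back, y along its width, z up. Filter chamber under the lid at y -120 to +40 mm; the rest is a closed head, top 161 mm high, carrying the shaker paddle. A 64 mm pipe stub stands out 36 mm at the back.
- chamber_floor (a point): Centre of the chamber's floor on which the filter stands, 55 mm above the worktop; x, y, z as for the box. The opening above is 144 mm (x) by 156 mm (y), its rim 100 mm above this point.
- shaker_pad (a point): Centre of the upper face of the shaker paddle's black pad (34 x 30 mm), on the box's head; moves with the paddle. Paddle hinged 67 mm behind it (towards the box's back); at rest the pad is 192 mm above the worktop, its front edge 196 mm; pressed right down it sinks 15 mm (about 7 N at the end). Its spring brings it up again.
- shaker (a joint): Shaker paddle angle in rad: 0 = up at rest, 0.22 = pressed right down on its stop. A stroke counts when it goes beyond 0.18 and comes back below 0.03.
- latch_tab (a point): Centre of the finger tab at the free end of the steel latch lever: 24 mm wide (box y), 22 mm long, 3 mm thick, bent outward. Closed, it hangs 64 mm above the worktop and 27 mm out from the box's front face, below the lid's front edge (136 to 161 mm high), so come at it leaning back from the box; pinch it across its 24 mm width. It turns about latch_pivot.
- latch_pivot (a point): Hinge axis of the latch lever (along the box's y axis), 16 mm out from the front face and 115 mm above the worktop; the tab's centre is 53 mm from it. The catch above it stands 22 mm out from the face.
- latch_lever (a joint): Latch lever angle in rad: 0 = closed, hanging down the front; grows as the tab is pulled outward, then upward; 1.57 = sticking out level; stop at 2.3. About 3 N at the tab over the first 0.4 rad (over-centre), then it runs easily. The wire loop clears the catch at 1.45 to 1.75 rad and a light spring throws it outward. The lever stays where it is left.
- latch_bar (a point): Middle of the cross-bar (3.5 mm wire, 25 mm wide) of the wire loop that the lever carries.
- catch_seat (a point): Seat of that bar in the catch on the lid's front skirt (moves with the lid). Closed, bar and seat coincide; the loop is free when the bar is more than 15 mm away.
- lid_pull (a point): Middle of the black pull on the lid's front edge, 55 mm to the -y side of the latch: it sticks out 28 mm forward, is 14 mm thick (box y) and 18 mm tall; closed, the point is 151 mm above the worktop and 22 mm out from the front face. It moves with the lid; when the lid is upright it points up, its end 345 mm high.
- lid_hinge (a point): Hinge axis of the lid at the box's back edge, 158 mm above the worktop, along the box's y axis; lid_pull is 174 mm from it (174 mm forward and 7 mm down when closed, 55 mm to the -y side).
- lid (a joint): Lid angle in rad: 0 = closed, 1.57 = upright, stop at 1.85. The lid is 160 mm wide (box y) and 158 mm long, with a 25 mm deep skirt along its front edge. Stiff hinge (about 3 N at the pull), it stays where it is left; stands in the way of moves to the back when open. It cannot open while the loop is on the catch.
- filter_grip (a point): Middle of the black grip fin on the filter cartridge: fin 46 mm long (own x), 14 mm thick (own y), top 13 mm above this point, cap 20 mm below it. The cartridge is a round pleated paper filter with black end caps, 92 mm diameter, 60 mm high without the fin, 0.11 to 0.22 kg, standing loose in the chamber; its foot is 80 mm below this point. z up.
- tray_floor (a point): Centre of the black parts tray's inner floor, 6 mm above the worktop. The loose tray is about 135 x 215 mm outside, 120 x 200 mm inside, walls 42 mm high; its long side points 74 degrees from this frame's x axis towards its y axis.
- tape_roll_mid (a point): Middle of the masking tape roll lying flat in front of the box, 94 mm diameter, 24 mm high. To be left alone.
- jar_mid (a point): Middle of the jar with the black screw lid standing in front, left of the tape roll, 71 mm diameter, 102 mm high. To be left alone.

How it is judged:
By the outcome, as a careful person would: the job done as asked, in the order asked, and still so for the second after the job is handed in, with the robot touching nothing.
It also fails if it takes over 72 s, if anything falls off the work surface, if the arm or the gripper's body presses on something with over 40 N, if the wrist force passes 120 N, or if a joint passes its speed limit or range.

## Working session

There is one attempt and no reset: what is moved stays moved. The work goes in short steps, Python scripts to look and compute and a shell command to move; the robot and the scene stay as the last step left them, time stands still between calls to the robot, and variables do not carry over. Pictures are saved under pics/ and viewed, about 8 in all and at most 12, crops included, and the job is handed in when it is done.

```bash
mkdir -p pics; ls; cat > look.py <<'E'
from cell import status, viewer, robot
import numpy as np, cv2
def cap(n,tag):
    c=viewer.read_camera(n); np.savez(f'pics/{tag}_{n}.npz',**c)
    cv2.imwrite(f'pics/{tag}_{n}.png',cv2.cvtColor(c['image'],cv2.COLOR_RGB2BGR)); return c
def world(c):
    v,u=np.mgrid[0:384,0:512]; d=c['range_z']
    P=np.stack([(u-c['cx'])/c['fx']*d,-(v-c['cy'])/c['fy']*d,-d,np.ones_like(d)],-1)
    W=P@np.linalg.inv(c['camera_from_world']).T
    W=W[...,:3].copy(); W[d==0]=np.nan; return W
def ray(c,u,v,z):
    T=np.linalg.inv(c['camera_from_world']); d=T[:3,:3]@np.array([(u-c['cx'])/c['fx'],-(v-c['cy'])/c['fy'],-1]); o=T[:3,3]
    return o+d*(z-o[2])/d[2]
E
python3 - <<'E'
from look import *
a=cap('top','a');b=cap('side','a')
print(list(a.keys()),robot.pinch_z)
cv2.imwrite('pics/a.png',cv2.cvtColor(np.hstack([a['image'],b['image']]),cv2.COLOR_RGB2BGR)[:, :])
im=cv2.imread('pics/a.png');print(im.shape)
for c in(a,b):
    print(np.linalg.inv(c['camera_from_world']).round(3),c['fx'],c['cx'])
s=status.observe();print(s)
E
```

```text
pics
['image', 'range_z', 'fx', 'fy', 'cx', 'cy', 'camera_from_world'] 0.0188
(384, 1024, 3)
[[-0.019  0.996 -0.087  0.417]
 [-1.    -0.02  -0.007  0.112]
 [-0.008  0.087  0.996  1.267]
 [ 0.     0.     0.     1.   ]] 428.7894517626537 257.6465486908643
[[ 0.979  0.102 -0.175  0.325]
 [-0.202  0.421 -0.884 -0.92 ]
 [-0.016  0.901  0.433  0.656]
 [ 0.     0.     0.     1.   ]] 445.9986326589738 254.50790183245203
{'time': 0.1, 'qpos': array([ 1.10399777e+00,  3.42646293e-01,  1.52488006e+00, -3.29294203e-05,
        1.27538978e+00, -1.46027261e-01]), 'qvel': array([ 0.00034242, -0.00156647, -0.00119758,  0.00132409, -0.00023098,
        0.00014568]), 'joint_efforts': array([ 2.96538266e-03, -4.32004988e+01, -2.44698411e+01,  7.21876253e-02,
        5.25340042e-02, -2.24427401e-05]), 'tool_pos': array([0.16536571, 0.49788522, 0.20423244]), 'tool_rot': array([-1.57211030e+00,  1.61422669e-04, -3.20761793e-01]), 'contact_force': array([0.36097095, 0.3663252 , 0.2616191 ]), 'torque': array([ 0.05875742, -0.02904955,  0.00444275]), 'opening': 0.09151691538471571}
```

View pics/a_top.png

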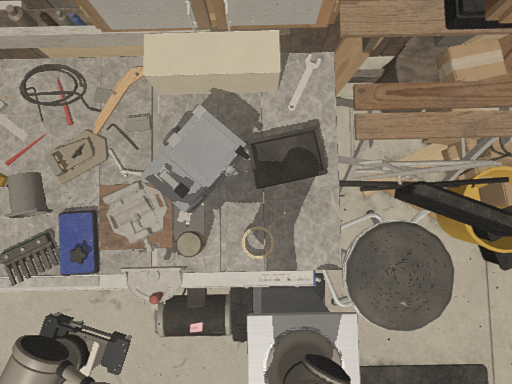

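View pics/a_side.png

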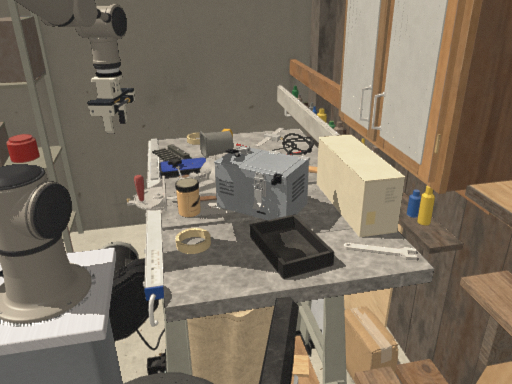

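The top view shows the box (centre about 195,155), the tray (287,155), jar (189,244) and tape (257,242). Next I'll enlarge the box and get metric data.

```bash
python3 - <<'E'
from look import *
a=dict(np.load('pics/a_top.npz'));b=dict(np.load('pics/a_side.npz'))
f=lambda i,s:cv2.resize(cv2.cvtColor(i,cv2.COLOR_RGB2BGR),None,fx=s,fy=s,interpolation=cv2.INTER_CUBIC)
A=f(a['image'][90:210,130:340],3.6);B=f(b['image'][140:230,170:340],4.4)
B=B[:300];A=A[:,:];w=min(A.shape[1],B.shape[1]);
cv2.imwrite('pics/c1.png',A);cv2.imwrite('pics/c2.png',f(b['image'][135:265,165:340],4.4))
W=world(a);
def rep(n,m):
    m=m.astype(np.uint8); k,l,st,ce=cv2.connectedComponentsWithStats(m)
    for i in range(1,k):
        if st[i,4]>25:
            p=W[l==i]; r=cv2.minAreaRect((p[:,:2]*1000).astype(np.float32)); print(n,st[i],np.nanmedian(p,0).round(4),np.round(r[0],1),np.round(r[1],1),round(r[2],1))
z=W[...,2]; roi=np.zeros(z.shape,bool); roi[85:270,130:335]=1
for lo,hi in((.125,.15),(.15,.168),(.168,.21),(.09,.11),(.018,.03),(.034,.05)): rep((lo,hi),roi&(z>lo)&(z<hi))
E
```

```text
(0.125, 0.15) [225 161   9  14  52] [0.5555 0.1945 0.1454] [557.6 192.7] [16.  38.9] 51.7
(0.125, 0.15) [186 189  20  23  39] [0.4754 0.2848 0.138 ] [475.7 284.4] [ 1.4 76.2] 49.1
(0.15, 0.168) [ 141  104  109  108 5212] [0.588  0.281  0.1621] [575.1 278.9] [193.7 240.7] 48.5
(0.168, 0.21) [155 166  35  32 338] [0.5169 0.3318 0.1841] [519.  336.3] [94.8 36.3] 47.8
(0.09, 0.11) [163 127  17  18  95] [0.6653 0.3576 0.103 ] [659.9 357.9] [18.2 59.1] 47.1
(0.09, 0.11) [130 182  10  12  56] [0.5175 0.4609 0.0924] [516.7 462.7] [19.9 31.1] 25.4
(0.09, 0.11) [188 188  22  25  48] [0.4747 0.2824 0.1052] [477.2 281.7] [ 3.9 86.4] 49.3
(0.09, 0.11) [130 196  15  11  53] [0.4782 0.4526 0.0915] [477.8 452.6] [18.1 39.7] 20.0
(0.09, 0.11) [176 231  26  26 537] [0.3595 0.3086 0.1024] [359.6 309.3] [67.1 67.9] 43.2
(0.018, 0.03) [227  89  31   3  37] [0.8058 0.1587 0.0237] [805.9 161.7] [ 3.8 89. ] 0.7
(0.018, 0.03) [259  88  19   3  29] [0.8061 0.0874 0.0237] [806.7  84.4] [53.5  3.1] 89.0
(0.018, 0.03) [157  91  26   3  32] [0.8045 0.3736 0.0244] [804.5 377.6] [ 2.2 73.1] 0.7
(0.018, 0.03) [145 1
[... 186 characters left out ...]
  12  29] [0.4099 0.481  0.0197] [410.6 479.8] [35.5 12.2] 26.9
(0.018, 0.03) [242 226  32  33 287] [0.3566 0.1248 0.0246] [357.4 124.2] [89.3 91.4] 88.8
(0.034, 0.05) [156  86 122   6 208] [0.8056 0.2267 0.0417] [804.9 234.9] [  4.3 353. ] 0.3
(0.034, 0.05) [246 126  82  62 846] [0.6035 0.0326 0.0423] [601.7  35.3] [140.7 210.6] 11.2
(0.034, 0.05) [206 174  20  22  34] [0.5296 0.2355 0.0445] [522.8 241.3] [ 3.5 79. ] 48.1
(0.034, 0.05) [136 182  25  53 297] [0.4348 0.427  0.0425] [462.  437.1] [148.6  35. ] 21.0
(0.034, 0.05) [130 222   8  21  90] [0.3846 0.4807 0.0419] [393.  484.7] [56.2 20.8] 18.0
(0.034, 0.05) [130 267  55   3 122] [0.2902 0.3966 0.0447] [290.7 409.7] [151.    6.5] 88.6
```

View pics/c1.png

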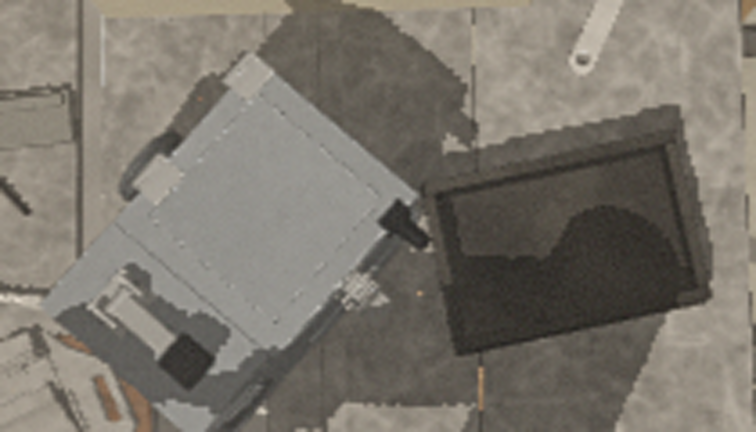

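View pics/c2.png

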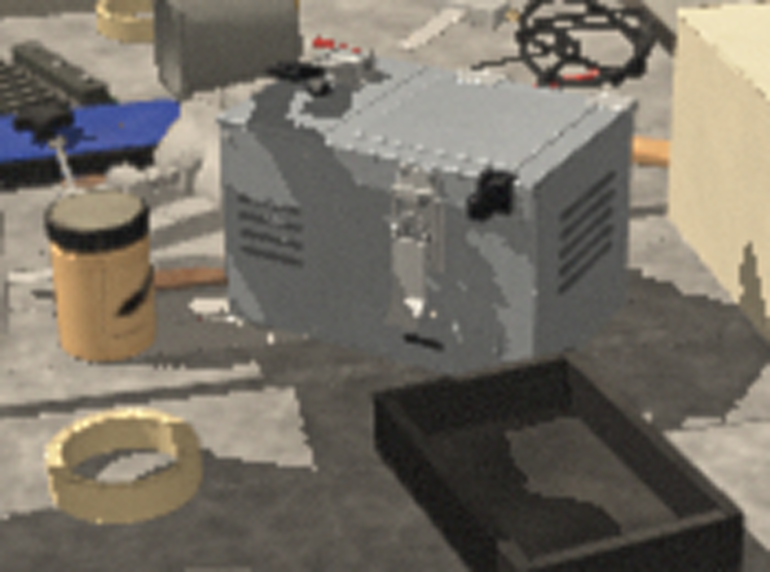

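The crops show the box front facing down-right, the paddle pad at crop1 (187,360), the pull at (403,222), the latch near (355,290), and the tray right of the box. Next I'll fit the box frame.

```bash
cat > frame.py <<'E'
from look import *
E
python3 - <<'E'
from look import *
a=dict(np.load('pics/a_top.npz'));b=dict(np.load('pics/a_side.npz'))
W=world(a); z=W[...,2]; roi=np.zeros(z.shape,bool); roi[100:215,138:250]=1
m=(roi&(z>.154)&(z<.168)).astype(np.uint8)
m=cv2.morphologyEx(m,cv2.MORPH_OPEN,np.ones((9,9)))
# fill holes (paddle)
cs,_=cv2.findContours(m,cv2.RETR_EXTERNAL,cv2.CHAIN_APPROX_NONE); c=max(cs,key=cv2.contourArea)
P=W[m>0]
best=None
for ph in np.radians(np.arange(44,54,.25)):
    ex=np.array([np.cos(ph),np.sin(ph)]);ey=np.array([-ex[1],ex[0]])
    u=P[:,:2]@ex;v=P[:,:2]@ey
    pu=np.percentile(u,[.5,99.5]);pv=np.percentile(v,[.5,99.5]); A=(np.ptp(pu)*np.ptp(pv))
    if best is None or A<best[0]: best=(A,np.degrees(ph),pu,pv,np.percentile(u,[.1,99.9]),np.percentile(v,[.1,99.9]))
print(best)
# side views: points in front face from side cam
S=world(b); zs=S[...,2]; r=np.zeros(zs.shape,bool); r[160:230,215:290]=1
q=S[r&(zs>.02)&(zs<.125)]
# RANSAC plane vertical: fit line in xy
rng=np.random.default_rng(0);bi=0
for _ in range(500):
    p1,p2=q[rng.integers(len(q),size=2),:2];d=p2-p1
    if np.linalg.norm(d)<.05: continue
    n=np.array([-d[1],d[0]])/np.linalg.norm(d);dd=abs((q[:,:2]-p1)@n);k=(dd<.002).sum()
    if k>bi: bi=k;inl=dd<.002
g=q[inl][:,:2];c0=g.mean(0);u,s,vt=np.linalg.svd(g-c0);print('front line',bi,len(q),c0,vt[0],np.degrees(np.arctan2(vt[0,1],vt[0,0])))
# pad: dark in paddle region
im=a['image'].astype(int);m=(z>.175)&(z<.21)&roi
d=m&(im.sum(2)<130);p=W[d];print('pad',len(p),np.nanmean(p,0),cv2.minAreaRect((p[:,:2]*1000).astype(np.float32)), (p[:,2].min(),p[:,2].max()))
d=roi&(im.sum(2)<130)&(z>.14)&(z<.168);d[:, :218]=0;p=W[d];print('pull',len(p),np.nanmean(p,0),cv2.minAreaRect((p[:,:2]*1000).astype(np.float32)))
print('white paddle',)
E
```

```text
(np.float64(0.036747308886980586), np.float64(46.25), array([0.53333798, 0.69043301]), array([-0.33942867, -0.10551096]), array([0.53165929, 0.69420845]), array([-0.34175069, -0.10262989]))
front line 1282 2667 [0.5366735  0.23076386] [ 0.74892251 -0.66265759] -41.50287186651078<stdin>:29: RuntimeWarning: Mean of empty slice
Traceback (most recent call last):
ValueError: zero-size array to reduction operation minimum which has no identity
```

```bash
python3 - <<'E'
from look import *
a=dict(np.load('pics/a_top.npz'));b=dict(np.load('pics/a_side.npz'))
W=world(a); z=W[...,2]; roi=np.zeros(z.shape,bool); roi[100:215,138:250]=1
m=(roi&(z>.154)&(z<.21)).astype(np.uint8); m=cv2.morphologyEx(m,cv2.MORPH_OPEN,np.ones((7,7)))
cs,_=cv2.findContours(m,cv2.RETR_EXTERNAL,cv2.CHAIN_APPROX_NONE); c=max(cs,key=cv2.contourArea)[:,0]
C=np.array([ray(a,u,v,.161)[:2] for u,v in c])
ph=np.radians(48);ex=np.array([np.cos(ph),np.sin(ph)]);ey=np.array([-ex[1],ex[0]])
u=C@ex;v=C@ey
print(u.min(),u.max(),v.min(),v.max())
for n,s,t,lo,hi in (('front',u,v,.533,0),('back',u,v,.69,0),('-y',v,u,-.341,0),('+y',v,u,-.103,0)):
    k=(abs(s-lo)<.012)&(t>np.percentile(t,0)+.03)&(t<t.max()-.03)
    for _ in range(4):
        p=np.polyfit(t[k],s[k],1); k=k&(abs(np.polyval(p,t)-s)<.003)
    print(n,k.sum(),'slope deg',np.degrees(np.arctan(p[0])),'at mid',np.polyval(p,t[k].mean()),t[k].min(),t[k].max())
im=a['image'].astype(int).sum(2)
print(im[178:200,172:192]//3)
S=world(b)
def rep(n,W,d):
    p=W[d]
    print(n,len(p),np.nanmean(p,0).round(4),cv2.minAreaRect((p[:,:2]*1000).astype(np.float32)),p[:,2].min(),p[:,2].max())
m2=(z>.175)&roi&(im<200); rep('pad',W,m2)
m3=(z>.135)&(z<.168)&roi&(im<200); m3[:,:218]=0; rep('pull',W,m3)
np.save('pics/C.npy',C)
E
```

```text
0.518031914933093 0.6887838453629133 -0.36071613149689924 -0.12003916813771438
front 51 slope deg 2.3669510987005524 at mid 0.5260348574724109 -0.3305828951548221 -0.15125046177080223
back 24 slope deg 0.047446215506846114 at mid 0.6799827007177017 -0.3274939803918476 -0.1554066657764323Traceback (most recent call last):
  File "<stdin>", line 13, in <module>
    raise TypeError("expected non-empty vector for x")
TypeError: expected non-empty vector for x
```

```bash
python3 - <<'E'
from look import *
a=dict(np.load('pics/a_top.npz'));b=dict(np.load('pics/a_side.npz'))
W=world(a); z=W[...,2]; roi=np.zeros(z.shape,bool); roi[100:215,138:250]=1
m=(roi&(z>.154)&(z<.21)).astype(np.uint8); m=cv2.morphologyEx(m,cv2.MORPH_OPEN,np.ones((5,5)))
cs,_=cv2.findContours(m,cv2.RETR_EXTERNAL,cv2.CHAIN_APPROX_NONE); c=max(cs,key=cv2.contourArea)[:,0]
C=np.array([ray(a,u,v,.161)[:2] for u,v in c])
ph=np.radians(48);ex=np.array([np.cos(ph),np.sin(ph)]);ey=np.array([-ex[1],ex[0]])
u=C@ex;v=C@ey
for n,s,t,l,lo,hi in (('frontlid',u,v,.525,-.35,-.21),('fronthead',u,v,.53,-.19,-.13),('back',u,v,.682,-.34,-.13),('-y',v,u,-.360,.55,.66),('+y',v,u,-.12,.55,.66)):
    k=(abs(s-l)<.015)&(t>lo)&(t<hi)
    for _ in range(4):
        p=np.polyfit(t[k],s[k],1); r=abs(np.polyval(p,t)-s); k=k&(r<max(.002,1.5*np.median(r[k])))
    print(n,k.sum(),'slope deg',np.degrees(np.arctan(p[0])).round(2),'at mid',np.polyval(p,t[k].mean()).round(4),t[k].min(),t[k].max())
im=a['image'].astype(int).sum(2)
S=world(b)
def rep(n,W,d):
    p=W[d]
    print(n,len(p),np.nanmean(p,0).round(4),cv2.minAreaRect((p[:,:2]*1000).astype(np.float32)),p[:,2].min(),p[:,2].max())
for th in(120,160,200):
  m2=(z>.175)&roi&(im<th); print(th,m2.sum()); 
  if m2.sum(): rep('pad',W,m2)
  m3=(z>.135)&(z<.168)&roi&(im<th); m3[:,:218]=0; print(m3.sum());
  if m3.sum():rep('pull',W,m3)
E
```

```text
frontlid 39 slope deg 0.51 at mid 0.524 -0.3456285288485731 -0.21105869685230938
fronthead 18 slope deg -0.61 at mid 0.5293 -0.18947012658159063 -0.13123769193009688
back 39 slope deg -1.0 at mid 0.679 -0.3332162516899591 -0.1313342068602694
-y 32 slope deg 0.4 at mid -0.3595 0.551754789925259 0.659109410605944
+y 32 slope deg 0.6 at mid -0.1213 0.5522382401262074 0.6599657876393713
120 0
0
160 41
pad 41 [0.5015 0.31   0.1926] ((499.6942443847656, 311.72607421875), (28.232318878173828, 24.811931610107422), 51.00519943237305) 0.18500092660820489 0.19768510080363932
51
pull 51 [0.596  0.1589 0.1591] ((594.0772094726562, 159.96456909179688), (34.97848129272461, 19.69851303100586), 34.0329475402832) 0.14983427129342264 0.16620051561642568
200 134
pad 134 [0.4988 0.3118 0.193 ] ((499.1550598144531, 311.934814453125), (31.803070068359375, 28.20599937438965), 50.0572395324707) 0.18320964731821987 0.19924126389304764
89
pull 89 [0.5967 0.1592 0.1596] ((594.4168701171875, 159.15785217285156), (34.937625885009766, 21.119691848754883), 36.47711944580078) 0.14983427129342264 0.16620051561642568
```

```bash
cat > plan.py <<'E'
from look import *
from scipy.spatial.transform import Rotation as Ro
O=np.array([.5830,.2884,0]);ex=np.array([.6626,.7490,0]);ey=np.array([-.7490,.6626,0]);ez=np.array([0,0,1.])
B=lambda x,y,z:O+ex*x+ey*y+ez*z
def tool(app,jaw):
    app=app/np.linalg.norm(app); jaw=jaw-app*(jaw@app); jaw/=np.linalg.norm(jaw)
    return Ro.from_matrix(np.stack([np.cross(app,jaw),app,jaw],1))
def tilt(deg,jaw=ey): # approach leaning back from box
    t=np.radians(deg); return tool(np.sin(t)*ex-np.cos(t)*ez,jaw)
def rows(*targets,pinch=False):
    s=status.observe(); p=s['tool_pos']; R=Ro.from_euler('xyz',s['tool_rot'])
    print('t',round(s['time'],2),'tcp',p.round(4),'rpy',s['tool_rot'].round(3),'F',s['contact_force'].round(1),'op',round(s['opening'],4),'q',s['qpos'].round(2))
    for q,Rq in targets:
        Rq=R if Rq is None else Rq
        q=np.array(q)-(Rq.apply([0,robot.pinch_z,0]) if pinch=='x' else 0)
        if pinch is True: q=q+Rq.apply([0,robot.pinch_z,0])
        d=R.inv().apply(q-p)*100; r=(R.inv()*Rq).as_rotvec()
        print(d.round(2),r.round(3),'ang',np.degrees(np.linalg.norm(r)).round(1))
E
python3 - <<'E'
from plan import *
rows(((.4988,.3118,.21),None),((.4988,.3118,.175),None))
E
```

```text
t 0.1 tcp [0.1654 0.4979 0.2042] rpy [-1.572  0.    -0.321] F [0.4 0.4 0.3] op 0.0915 q [ 1.1   0.34  1.52 -0.    1.28 -0.15]
[37.51 -0.57 -7.15] [0. 0. 0.] ang 0.0
[37.51  2.93 -7.14] [0. 0. 0.] ang 0.0
```

```bash
python3 -m pendant '[[[5,-2,-1,0,0,0,0],[10,-2,-2,0,0,0,0],[15,-2,-3,0,0,0,0],[20,-2,-4,0,0,0,0],[25,-2,-5,0,0,0,0],[30,-2,-6,0,0,0,0],[34,-2,-6.6,0,0,0,0],[37.5,-2,-7.15,0,0,0,0],[37.5,-1,-7.15,0,0,0,0],[37.5,-0.8,-7.15,0,0,0,0],[37.5,-0.8,-7.15,0,0,0,0],[37.5,-0.8,-7.15,0,0,0,0],[37.5,-0.8,-7.15,0,0,0,0]]]' 10
python3 - <<'E'
from plan import *
rows(((.4988,.3118,.20),None),((.4988,.3118,.175),None))
a=cap('top','b');b=cap('side','b')
f=lambda i:cv2.resize(cv2.cvtColor(i,cv2.COLOR_RGB2BGR),None,fx=4,fy=4)
cv2.imwrite('pics/b.png',np.hstack([f(a['image'][150:220,130:220]),f(b['image'][120:190,205:305])]))
E
```

```text
time: 1.4
tool_pos: [0.4981, 0.313, 0.2135]
tool_rot: [-1.57, -0.001, -0.319]
contact_force: [-0.5, -0.0, -0.5]
opening: 0.0004
t 1.4 tcp [0.4981 0.313  0.2135] rpy [-1.57e+00 -1.00e-03 -3.19e-01] F [-0.5 -0.  -0.5] op 0.0004 q [ 0.43  0.45  1.33  0.    1.36 -0.82]
[ 0.1   1.35 -0.1 ] [0. 0. 0.] ang 0.0
[ 0.1   3.85 -0.1 ] [0. 0. 0.] ang 0.0
```

View pics/b.png

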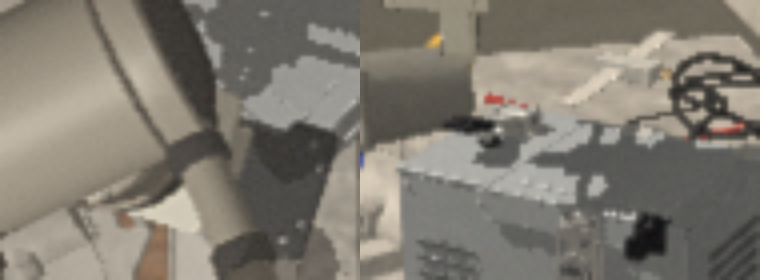

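```bash
python3 - <<'E'
from plan import *
b=dict(np.load('pics/b_side.npz'));S=world(b)
def pr(p):
    q=b['camera_from_world']@np.append(p,1); return (b['cx']+b['fx']*q[0]/-q[2]).round(1),(b['cy']-b['fy']*q[1]/-q[2]).round(1)
print(pr([.498,.313,.2135]),pr([.4988,.3118,.193]))
for v in range(120,158,3): print(v,[S[v,u].round(3).tolist() for u in(316-0,321,325) if 0],S[v,320].round(3),S[v,323].round(3), b['image'][v,322])
E
```

```text
(np.float64(230.0), np.float64(142.6)) (np.float64(230.6), np.float64(149.3))
120 [] [0.98  0.882 0.079] [1.052 1.037 0.028] [198 184 155]
123 [] [0.972 0.859 0.072] [0.981 0.844 0.076] [207 196 175]
126 [] [0.969 0.848 0.063] [0.973 0.821 0.071] [184 176 156]
129 [] [0.973 0.858 0.045] [0.968 0.807 0.062] [188 177 157]
132 [] [0.971 0.849 0.035] [0.97  0.809 0.048] [191 179 159]
135 [] [0.969 0.842 0.023] [0.971 0.81  0.034] [188 175 157]
138 [] [0.808 0.401 0.172] [0.817 0.398 0.172] [240 228 192]
141 [] [0.808 0.399 0.162] [0.807 0.367 0.173] [221 204 167]
144 [] [0.807 0.395 0.153] [0.806 0.364 0.164] [221 202 165]
147 [] [0.808 0.396 0.142] [0.806 0.364 0.154] [219 201 163]
150 [] [0.807 0.391 0.133] [0.806 0.361 0.145] [221 204 166]
153 [] [0.806 0.389 0.124] [0.807 0.363 0.133] [220 204 166]
156 [] [0.805 0.383 0.116] [0.806 0.358 0.125] [219 201 164]
```

```bash
python3 - <<'E'
from plan import *
b=dict(np.load('pics/b_side.npz'));S=world(b)
for v in range(126,156,2): print(v,S[v,228].round(3),S[v,231].round(3),S[v,234].round(3))
E
```

```text
126 [0.492 0.295 0.27 ] [0.5   0.29  0.271] [0.512 0.319 0.261]
128 [0.491 0.292 0.265] [0.5   0.295 0.264] [0.512 0.32  0.255]
130 [0.492 0.3   0.257] [0.499 0.293 0.258] [0.513 0.325 0.247]
132 [0.491 0.296 0.252] [0.499 0.292 0.253] [ 0.746  1.873 -0.275]
134 [0.491 0.3   0.245] [0.5   0.298 0.245] [ 0.617  1.019 -0.   ]
136 [0.553 0.757 0.082] [0.565 0.758 0.081] [0.611 0.983 0.003]
138 [0.552 0.752 0.076] [0.564 0.752 0.075] [0.607 0.958 0.002]
140 [0.552 0.751 0.068] [0.563 0.748 0.068] [ 0.605  0.943 -0.002]
142 [0.551 0.748 0.06 ] [0.562 0.743 0.061] [0.599 0.908 0.001]
144 [0.55  0.743 0.054] [0.562 0.74  0.054] [0.595 0.885 0.   ]
146 [0.551 0.752 0.042] [0.562 0.749 0.042] [0.59  0.854 0.002]
148 [0.549 0.741 0.038] [0.563 0.753 0.032] [ 0.588  0.84  -0.001]
150 [0.49  0.306 0.193] [0.498 0.298 0.196] [0.507 0.301 0.194]
152 [0.489 0.302 0.189] [0.496 0.29  0.193] [0.506 0.298 0.189]
154 [0.496 0.357 0.161] [0.505 0.354 0.162] [0.514 0.353 0.161]
```

```bash
python3 - <<'E'
from plan import *
b=dict(np.load('pics/a_side.npz'));S=world(b)
def pr(p):
    q=b['camera_from_world']@np.append(p,1); return (b['cx']+b['fx']*q[0]/-q[2]).round(1),(b['cy']-b['fy']*q[1]/-q[2]).round(1)
print(pr([.1654,.498,.2042]))
m=np.zeros(S.shape[:2],bool);m[95:145,85:140]=1
p=S[m&(S[...,1]<.75)]
for lo in np.arange(.18,.3,.01):
    q=p[(p[:,2]>lo)&(p[:,2]<lo+.01)]; 
    if len(q):print(round(lo,2),len(q),q.min(0).round(3),q.max(0).round(3))
E
```

```text
(np.float64(118.1), np.float64(135.0))
0.22 12 [0.139 0.443 0.227] [0.191 0.546 0.23 ]
0.23 41 [0.136 0.435 0.23 ] [0.193 0.548 0.24 ]
0.24 50 [0.137 0.429 0.24 ] [0.193 0.551 0.25 ]
0.25 55 [0.135 0.431 0.25 ] [0.195 0.556 0.26 ]
0.26 55 [0.134 0.43  0.26 ] [0.195 0.555 0.27 ]
0.27 54 [0.136 0.429 0.27 ] [0.194 0.55  0.28 ]
0.28 39 [0.131 0.42  0.28 ] [0.201 0.561 0.29 ]
0.29 84 [0.103 0.399 0.29 ] [0.225 0.561 0.3  ]
```

```bash
python3 -m pendant '[[[0,1,0,0,0,0,0],[0,2,0,0,0,0,0],[0,2.5,0,0,0,0,0],[0,2.5,0,0,0,0,0]]]'
python3 - <<'E'
from plan import *
rows()
b=cap('side','c');S=world(b)
for v in range(130,158,2): print(v,S[v,228].round(3),S[v,231].round(3))
E
```

```text
time: 1.9
tool_pos: [0.4982, 0.3118, 0.1863]
tool_rot: [-1.573, 0.002, -0.321]
contact_force: [0.6, -0.1, 0.0]
opening: 0.0003
t 1.9 tcp [0.4982 0.3118 0.1863] rpy [-1.573  0.002 -0.321] F [ 0.6 -0.1  0. ] op 0.0003 q [ 0.43  0.47  1.37  0.    1.3  -0.82]
130 [0.482 0.225 0.281] [0.49  0.224 0.281]
132 [0.481 0.225 0.276] [0.489 0.224 0.275]
134 [0.491 0.296 0.246] [0.499 0.292 0.247]
136 [0.49  0.295 0.24 ] [0.499 0.295 0.24 ]
138 [0.49  0.295 0.234] [0.498 0.292 0.235]
140 [0.49  0.3   0.227] [0.499 0.294 0.228]
142 [0.49  0.299 0.221] [0.499 0.297 0.221]
144 [0.491 0.305 0.213] [0.5   0.305 0.212]
146 [0.55  0.746 0.045] [0.561 0.736 0.047]
148 [0.549 0.743 0.037] [0.562 0.745 0.035]
150 [0.49  0.305 0.194] [0.498 0.298 0.196]
152 [0.489 0.299 0.19 ] [0.497 0.292 0.192]
154 [0.496 0.354 0.162] [0.505 0.35  0.163]
156 [0.493 0.333 0.164] [0.503 0.34  0.16 ]
```

```bash
python3 -m pendant '[[[0,0.8,0,0,0,0,0],[0,1.4,0,0,0,0,0],[0,1.4,0,0,0,0,0]]]'
python3 -m pendant '[[[0,0.5,0,0,0,0,0],[0,0.8,0,0,0,0,0],[0,0.8,0,0,0,0,0]]]'
python3 - <<'E'
from plan import *
rows()
b=cap('side','d');S=world(b)
for v in (130,136,140,142,144,146,148,150,152):
    k=[u for u in range(215,245) if .27<S[v,u,1]<.335 and .18<S[v,u,2]<.28]; print(v,[S[v,k[i]].round(3) for i in(0,-1)] if k else 0)
E
```

```text
time: 2.25
tool_pos: [0.4983, 0.3119, 0.1727]
tool_rot: [-1.572, 0.001, -0.321]
contact_force: [0.3, 0.5, 1.1]
opening: 0.0001
time: 2.55
tool_pos: [0.4989, 0.312, 0.1658]
tool_rot: [-1.571, -0.0, -0.321]
contact_force: [0.2, -1.7, 2.8]
opening: 0.0003
t 2.55 tcp [0.4989 0.312  0.1658] rpy [-1.571 -0.    -0.321] F [ 0.2 -1.7  2.8] op 0.0003 q [ 0.43  0.49  1.4  -0.    1.25 -0.82]
130 [array([0.516, 0.272, 0.264]), array([0.526, 0.28 , 0.26 ])]
136 0
140 [array([0.484, 0.298, 0.228]), array([0.509, 0.308, 0.222])]
142 [array([0.484, 0.294, 0.223]), array([0.504, 0.292, 0.222])]
144 [array([0.483, 0.295, 0.217]), array([0.509, 0.309, 0.209])]
146 [array([0.483, 0.297, 0.21 ]), array([0.509, 0.312, 0.202])]
148 [array([0.483, 0.295, 0.205]), array([0.507, 0.301, 0.2  ])]
150 [array([0.487, 0.306, 0.194]), array([0.527, 0.333, 0.18 ])]
152 [array([0.481, 0.303, 0.189]), array([0.52 , 0.31 , 0.183])]
```

```bash
python3 -m pendant '[[[0,0.5,0,0,0,0,0],[0,0.9,0,0,0,0,0],[0,0.9,0,0,0,0,0]]]'
python3 -m pendant '[[[0,0.2,0,0,0,0,0],[0,0.2,0,0,0,0,0]]]'
python3 -m pendant '[[[0,0.15,0,0,0,0,0],[0,0.15,0,0,0,0,0]]]'
```

```text
time: 2.9
tool_pos: [0.4988, 0.3118, 0.1565]
tool_rot: [-1.571, 0.0, -0.321]
contact_force: [-1.4, -2.2, 6.5]
opening: 0.0006
time: 3.1
tool_pos: [0.4988, 0.3118, 0.155]
tool_rot: [-1.571, -0.0, -0.321]
contact_force: [-1.3, -2.8, 6.4]
opening: 0.0005
time: 3.3
tool_pos: [0.4988, 0.3118, 0.1546]
tool_rot: [-1.571, -0.001, -0.321]
contact_force: [-5.0, -3.8, 11.3]
opening: 0.0006
```

```bash
python3 -m pendant '[[[0,-1.5,0,0,0,0,0],[0,-3,0,0,0,0,0],[0,-3.2,0,0,0,0,0],[0,-3.2,0,0,0,0,0],[0,-3.2,0,0,0,0,0],[0,-1.5,0,0,0,0,0],[0,-0.3,0,0,0,0,0],[0,0.1,0,0,0,0,0],[0,0.1,0,0,0,0,0],[0,0.1,0,0,0,0,0]]]'
python3 -m pendant '[[[0,-1.5,0,0,0,0,0],[0,-3,0,0,0,0,0],[0,-3.2,0,0,0,0,0],[0,-3.2,0,0,0,0,0],[0,-3.2,0,0,0,0,0],[0,-1.5,0,0,0,0,0],[0,-0.3,0,0,0,0,0],[0,0.1,0,0,0,0,0],[0,0.1,0,0,0,0,0],[0,0.1,0,0,0,0,0]]]'
python3 -m pendant '[[[0,-1.5,0,0,0,0,0],[0,-3,0,0,0,0,0],[0,-3.2,0,0,0,0,0],[0,-3.2,0,0,0,0,0],[0,-3.2,0,0,0,0,0],[0,-1.5,0,0,0,0,0],[0,-0.3,0,0,0,0,0],[0,0,0,0,0,0,0],[0,0,0,0,0,0,0],[0,0,0,0,0,0,0]]]'
python3 -m pendant '[[[0,-1.5,0,0,0,0,0],[0,-3,0,0,0,0,0],[0,-5,0,0,0,0,0],[0,-8,0,0,0,0,0],[0,-11,0,0,0,0,0],[0,-11,0,0,0,0,0]]]'
python3 - <<'E'
from plan import *
R=tilt(45); T=B(-.102,-.04,.064)
rows((T-R.apply([0,.08,0]),R),(T+R.apply([0,.04,0]),R))
R=tilt(45,-ey)
rows((T-R.apply([0,.08,0]),R))
c=cap('top','e')
W=world(c);z=W[...,2];print('pad z now',np.nanmedian(z[183:190,180:186]))
E
```

```text
time: 4.3
tool_pos: [0.4984, 0.3115, 0.1543]
tool_rot: [-1.571, -0.001, -0.321]
contact_force: [-6.5, -5.1, 19.4]
opening: 0.0005
time: 5.3
tool_pos: [0.4985, 0.3115, 0.154]
tool_rot: [-1.571, -0.001, -0.321]
contact_force: [-7.8, -6.0, 24.0]
opening: 0.0005
time: 6.3
tool_pos: [0.4986, 0.3115, 0.154]
tool_rot: [-1.571, -0.001, -0.321]
contact_force: [-7.6, -6.2, 24.8]
opening: 0.0005
time: 6.9
tool_pos: [0.5003, 0.3129, 0.2646]
tool_rot: [-1.566, -0.005, -0.321]
contact_force: [-0.7, 0.9, 0.2]
opening: 0.0005
t 6.9 tcp [0.5003 0.3129 0.2646] rpy [-1.566 -0.005 -0.321] F [-0.7  0.9  0.2] op 0.0005 q [ 0.43  0.43  1.23  0.    1.48 -0.82]
[  6.01  14.36 -15.94] [ 0.456 -1.104 -0.686] ang 78.9
[ 9.3  22.89 -8.17] [ 0.456 -1.104 -0.686] ang 78.9
t 6.9 tcp [0.5003 0.3129 0.2646] rpy [-1.566 -0.005 -0.321] F [-0.7  0.9  0.2] op 0.0005 q [ 0.43  0.43  1.23  0.    1.48 -0.82]
[  6.01  14.36 -15.94] [0.762 1.86  0.507] ang 118.8
pad z now 0.6074186731632296
```

```bash
python3 - <<'E'
from plan import *
R=tilt(45); T=B(-.102,-.04,.064)
rows((B(-.23,-.03,.24),R),(T-R.apply([0,.07,0]),R))
E
```

```text
t 6.95 tcp [0.4994 0.3125 0.2621] rpy [-1.569 -0.002 -0.321] F [ 0.2  0.7 -0.2] op 0.0006 q [ 0.43  0.43  1.24  0.    1.48 -0.82]
[  2.42   2.18 -21.99] [ 0.457 -1.104 -0.69 ] ang 79.0
[  6.4   14.85 -15.18] [ 0.457 -1.104 -0.69 ] ang 79.0
```

```bash
python3 -m pendant '[[[0,0,-3,0.046,-0.110,-0.069,5],[0.3,0.2,-6,0.092,-0.221,-0.138,5],[0.6,0.4,-9,0.137,-0.331,-0.207,5],[0.9,0.7,-12,0.183,-0.442,-0.276,5],[1.2,1,-14,0.229,-0.552,-0.345,5],[1.5,1.3,-16,0.274,-0.662,-0.414,5],[1.8,1.6,-18,0.320,-0.773,-0.483,5],[2.0,1.8,-20,0.366,-0.883,-0.552,5],[2.2,2,-21,0.411,-0.994,-0.621,5],[2.4,2.2,-22,0.457,-1.104,-0.69,5],[2.4,2.2,-22,0.457,-1.104,-0.69,5],[3.7,6.4,-19.7,0.457,-1.104,-0.69,5],[5,10.6,-17.4,0.457,-1.104,-0.69,5],[6.4,14.8,-15.2,0.457,-1.104,-0.69,5],[6.4,14.8,-15.2,0.457,-1.104,-0.69,5],[6.4,14.8,-15.2,0.457,-1.104,-0.69,5]]]' 20
python3 - <<'E'
from plan import *
R=tilt(45); T=B(-.102,-.04,.064)
rows((T+R.apply([0,.04,0]),R))
b=cap('side','f')
f=lambda i:cv2.resize(cv2.cvtColor(i,cv2.COLOR_RGB2BGR),None,fx=4,fy=4)
cv2.imwrite('pics/f.png',f(b['image'][110:250,180:340]))
E
```

```text
time: 8.55
tool_pos: [0.5237, 0.1982, 0.2124]
tool_rot: [-1.546, -0.704, 0.799]
contact_force: [-0.0, 1.0, 0.5]
opening: 0.0499
t 8.55 tcp [0.5237 0.1982 0.2124] rpy [-1.546 -0.704  0.799] F [-0.   1.   0.5] op 0.0499 q [-0.11  0.16  2.    0.9   0.74 -3.1 ]
[-8.82 15.63 -2.69] [ 0.008 -0.036 -0.081] ang 5.1
```

View pics/f.png

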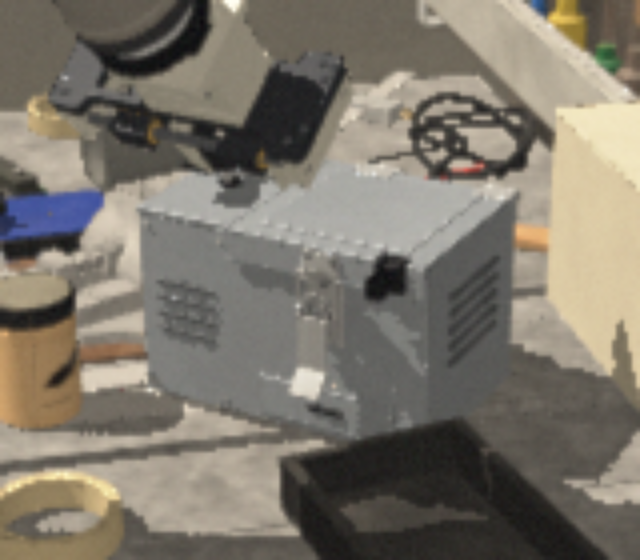

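The hand hovers over the box because joint 6 hit its limit at −3.1. The other half-turn of the grasp should fix that.

```bash
python3 - <<'E'
from plan import *
R=tilt(45,-ey); T=B(-.102,-.04,.064)
rows((B(-.25,-.04,.25),R),(T-R.apply([0,.07,0]),R))
E
```

```text
t 8.6 tcp [0.5241 0.1981 0.2123] rpy [-1.546 -0.704  0.799] F [-0.5 -0.9  0.3] op 0.05 q [-0.11  0.16  2.    0.9   0.74 -3.1 ]
[ -8.39 -12.14  -2.81] [0.126 3.103 0.012] ang 177.9
[-9.72  4.64 -2.75] [0.126 3.103 0.012] ang 177.9
```

```bash
python3 -m pendant '[[[-2,-3,-0.7,0.006,0.148,0,5],[-4,-6,-1.4,0.012,0.296,0,5],[-6,-9,-2,0.018,0.444,0,5],[-8.4,-12,-2.8,0.024,0.592,0,5],[-8.4,-12,-2.8,0.03,0.740,0,5],[-8.4,-12,-2.8,0.036,0.888,0,5],[-8.4,-12,-2.8,0.042,1.036,0,5],[-8.4,-12,-2.8,0.048,1.184,0,5],[-8.4,-12,-2.8,0.054,1.332,0,5],[-8.4,-12,-2.8,0.06,1.48,0,5],[-8.4,-12,-2.8,0.066,1.628,0,5],[-8.4,-12,-2.8,0.072,1.776,0,5],[-8.4,-12,-2.8,0.078,1.924,0,5],[-8.4,-12,-2.8,0.084,2.072,0,5],[-8.4,-12,-2.8,0.09,2.22,0,5],[-8.4,-12,-2.8,0.096,2.368,0,5],[-8.4,-12,-2.8,0.102,2.516,0,5],[-8.4,-12,-2.8,0.108,2.664,0,5],[-8.4,-12,-2.8,0.114,2.812,0,5],[-8.4,-12,-2.8,0.126,2.96,0,5]]]'
python3 - <<'E'
from plan import *
R=tilt(45,-ey); T=B(-.102,-.04,.064)
rows((B(-.25,-.04,.25),R),(T-R.apply([0,.05,0]),R))
E
```

```text
time: 10.6
tool_pos: [0.4474, 0.0745, 0.2507]
tool_rot: [-1.428, 0.781, -2.1]
contact_force: [-0.1, 0.1, 0.1]
opening: 0.0502
t 10.6 tcp [0.4474 0.0745 0.2507] rpy [-1.428  0.781 -2.1  ] F [-0.1  0.1  0.1] op 0.0502 q [-0.61 -0.01  2.13  0.91  1.11 -0.48]
[ 0.04  0.05 -0.02] [-0.005  0.138 -0.005] ang 7.9
[ 2.8  18.65 -0.49] [-0.005  0.138 -0.005] ang 7.9
```

```bash
python3 -m pendant '[[[0.5,4,-0.1,0,0.138,0,5],[1,8,-0.2,-0.005,0.138,-0.005,5],[1.6,12,-0.3,-0.005,0.138,-0.005,5],[2.2,15.5,-0.4,-0.005,0.138,-0.005,5],[2.8,18.6,-0.5,-0.005,0.138,-0.005,5],[2.8,18.6,-0.5,-0.005,0.138,-0.005,5],[2.8,18.6,-0.5,-0.005,0.138,-0.005,5]]]'
python3 - <<'E'
from plan import *
R=tilt(45,-ey); T=B(-.102,-.04,.064)
rows((T+R.apply([0,.02,0]),R),(T+R.apply([0,.04,0]),R))
b=cap('side','g');t=cap('top','g')
f=lambda i:cv2.resize(cv2.cvtColor(i,cv2.COLOR_RGB2BGR),None,fx=5,fy=5)
cv2.imwrite('pics/g.png',np.hstack([f(b['image'][140:230,220:300])]))
def pr(b,p):
    q=b['camera_from_world']@np.append(p,1); return (b['cx']+b['fx']*q[0]/-q[2]).round(1),(b['cy']-b['fy']*q[1]/-q[2]).round(1)
s=status.observe();p=s['tool_pos'];Rr=Ro.from_euler('xyz',s['tool_rot'])
print('tcp px',pr(b,p),'tab px',pr(b,T),'tip-20',[pr(b,p+Rr.apply([0,-.02,j])) for j in(-.025,.025)],'worldz -20',pr(b,p+[0,0,.02]))
E
```

```text
time: 11.3
tool_pos: [0.5215, 0.159, 0.0998]
tool_rot: [-1.567, 0.786, -2.287]
contact_force: [-0.1, 0.0, 0.9]
opening: 0.0502
t 11.3 tcp [0.5215 0.159  0.0998] rpy [-1.567  0.786 -2.287] F [-0.1  0.   0.9] op 0.0502 q [-0.27  0.4   2.19  1.41  0.7  -0.76]
[0.02 7.05 0.05] [ 0.002  0.006 -0.   ] ang 0.4
[0.02 9.05 0.05] [ 0.002  0.006 -0.   ] ang 0.4
tcp px (np.float64(249.0), np.float64(198.9)) tab px (np.float64(255.4), np.float64(205.5)) tip-20 [(np.float64(238.4), np.float64(194.5)), (np.float64(254.2), np.float64(198.2))] worldz -20 (np.float64(248.8), np.float64(192.4))
```

View pics/g.png

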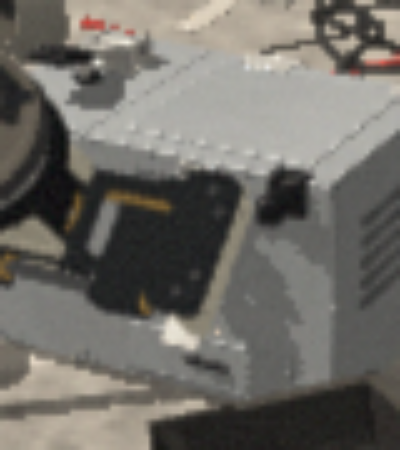

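```bash
python3 - <<'E'
from plan import *
b=dict(np.load('pics/g_side.npz'));S=world(b)
s=status.observe();p=s['tool_pos'];R=Ro.from_euler('xyz',s['tool_rot'])
L=R.inv().apply((S-p).reshape(-1,3)).reshape(S.shape)*1000
im=b['image']
for v in range(172,212,2):
    print(v,[(u,*L[v,u].round(0).astype(int)) for u in range(254,272,2) if abs(L[v,u,0])<70 and abs(L[v,u,2])<80 and L[v,u,1]<60])
E
```

```text
172 []
174 [(258, np.int64(-33), np.int64(-130), np.int64(69)), (260, np.int64(-34), np.int64(-130), np.int64(74)), (262, np.int64(-35), np.int64(-129), np.int64(79))]
176 [(254, np.int64(-32), np.int64(-112), np.int64(51)), (256, np.int64(-27), np.int64(-130), np.int64(66)), (258, np.int64(-28), np.int64(-130), np.int64(71)), (260, np.int64(-28), np.int64(-133), np.int64(78))]
178 [(254, np.int64(-22), np.int64(-128), np.int64(61)), (256, np.int64(-22), np.int64(-130), np.int64(68)), (258, np.int64(-23), np.int64(-130), np.int64(73)), (260, np.int64(-23), np.int64(-133), np.int64(80))]
180 [(254, np.int64(-15), np.int64(-131), np.int64(65)), (256, np.int64(-18), np.int64(-128), np.int64(68)), (258, np.int64(-18), np.int64(-130), np.int64(75))]
182 [(254, np.int64(-9), np.int64(-134), np.int64(69)), (256, np.int64(-11), np.int64(-132), np.int64(72)), (258, np.int64(-13), np.int64(-131), np.int64(77)), (270, np.int64(-67), np.int64(22), np.int64(32))]
184 [(254, np.int64(-6), np.int64(-130), np.int64(68)), (256, np.int64(-7), np.int64(-128), np.int64(73)), (258, np.int64(-9), np.int64
[... 936 characters left out ...]
 np.int64(31))]
196 [(266, np.int64(-34), np.int64(53), np.int64(20)), (268, np.int64(-35), np.int64(53), np.int64(26)), (270, np.int64(-37), np.int64(55), np.int64(31))]
198 [(266, np.int64(-29), np.int64(57), np.int64(20)), (268, np.int64(-31), np.int64(58), np.int64(26)), (270, np.int64(-32), np.int64(58), np.int64(31))]
200 []
202 []
204 [(254, np.int64(-3), np.int64(56), np.int64(-9)), (256, np.int64(36), np.int64(-106), np.int64(80))]
206 [(254, np.int64(5), np.int64(48), np.int64(-3)), (256, np.int64(1), np.int64(55), np.int64(0))]
208 [(254, np.int64(10), np.int64(49), np.int64(-1)), (256, np.int64(8), np.int64(52), np.int64(3)), (258, np.int64(7), np.int64(50), np.int64(11))]
210 []
```

```bash
python3 -m pendant '[[[0,3,0,0,0,0,5],[0,5,0,0,0,0,5],[0,6.5,0,0,0,0,5],[0,7,0,0,0,0,5],[0,7,0,0,0,0,5]]]'
python3 -m pendant '[[[0,0.8,0,0,0,0,5],[0,1.5,0,0,0,0,5],[0,1.5,0,0,0,0,5]]]'
```

```text
time: 11.9
tool_pos: [0.5553, 0.1958, 0.0514]
tool_rot: [-1.563, 0.787, -2.285]
contact_force: [0.3, -1.3, -0.3]
opening: 0.0499
time: 12.2
tool_pos: [0.5622, 0.2042, 0.0396]
tool_rot: [-1.565, 0.786, -2.286]
contact_force: [0.1, -0.8, -0.3]
opening: 0.0498
```

```bash
python3 -m pendant '[[[0,0,0,0,0,0,2],[0,0,0,0,0,0,2],[0,0,0,0,0,0,1.5],[0,0,0,0,0,0,1.5],[0,0,0,0,0,0,1.5],[0,0,0,0,0,0,1.5]]]' 25
python3 - <<'E'
from plan import *
R=tilt(45,-ey)
t0=np.arctan2(11,51.)
T0=B(-.102,-.04,.064)
s=status.observe()
for th in np.arange(.2,1.81,.2):
    a=t0+th; d=(-.0522*np.sin(a)+.011)*ex+(-.0510+0)*0*ez; 
    T=B(-.091-.0522*np.sin(a),-.04,.115-.0522*np.cos(a)); sh=T-T0
    print(round(th,1),(R.inv().apply(sh)*100).round(2))
rows()
E
```

```text
time: 12.8
tool_pos: [0.5639, 0.2023, 0.0399]
tool_rot: [-1.561, 0.786, -2.287]
contact_force: [5.2, -3.9, -2.6]
opening: 0.0231
0.2 [ 0.48 -0.93 -0.  ]
0.4 [ 0.76 -1.93 -0.  ]
0.6 [ 0.83 -2.97  0.  ]
0.8 [ 0.7 -4.   0. ]
1.0 [ 0.37 -4.99  0.  ]
1.2 [-0.16 -5.89  0.  ]
1.4 [-0.85 -6.67  0.  ]
1.6 [-1.68 -7.3   0.  ]
1.8 [-2.62 -7.74  0.  ]
t 12.8 tcp [0.5639 0.2023 0.0399] rpy [-1.561  0.786 -2.287] F [ 5.2 -3.9 -2.6] op 0.0231 q [-0.13  0.59  2.12  1.68  0.63 -0.95]
```

```bash
python3 -m pendant '[[[0.27,-0.45,0.1,0,0,0,1.5],[0.48,-0.93,0.2,0,0,0,1.5],[0.64,-1.42,0.2,0,0,0,1.5],[0.76,-1.93,0.2,0,0,0,1.5],[0.82,-2.45,0.2,0,0,0,1.5],[0.83,-2.97,0.2,0,0,0,1.5],[0.79,-3.5,0.2,0,0,0,1.5],[0.7,-4,0.2,0,0,0,1.5],[0.7,-4,0.2,0,0,0,1.5]]]'
python3 - <<'E'
from plan import *
rows()
b=cap('side','h');S=world(b)
d=S[195:215,245:265];X=(d-O)@np.stack([ex,ey,ez],1)
c=b['image'][195:215,245:265]
f=lambda i:cv2.resize(cv2.cvtColor(i,cv2.COLOR_RGB2BGR),None,fx=5,fy=5)
cv2.imwrite('pics/h.png',f(b['image'][140:230,200:320]))
E
```

```text
time: 13.7
tool_pos: [0.5416, 0.1771, 0.0636]
tool_rot: [-1.563, 0.786, -2.286]
contact_force: [3.2, -3.3, -1.0]
opening: 0.0233
t 13.7 tcp [0.5416 0.1771 0.0636] rpy [-1.563  0.786 -2.286] F [ 3.2 -3.3 -1. ] op 0.0233 q [-0.21  0.51  2.17  1.57  0.66 -0.9 ]
```

View pics/h.png

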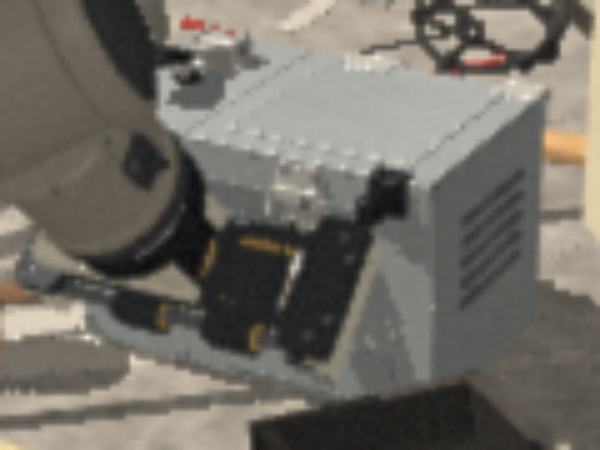

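```bash
python3 -m pendant '[[[-0.15,-0.5,0.1,0,0,0,1.5],[-0.33,-0.99,0.1,0,0,0,1.5],[-0.58,-1.45,0.1,0,0,0,1.5],[-0.86,-1.89,0.1,0,0,0,1.5],[-1.2,-2.3,0.1,0,0,0,1.5],[-1.55,-2.67,0.1,0,0,0,1.5],[-1.95,-3,0.1,0,0,0,1.5],[-2.38,-3.3,0.1,0,0,0,1.5],[-2.85,-3.53,0.1,0,0,0,1.5],[-3.32,-3.74,0.1,0,0,0,1.5],[-3.6,-3.85,0.1,0,0,0,1.5],[-3.6,-3.85,0.1,0,0,0,1.5]]]'
```

```text
time: 14.95
tool_pos: [0.5406, 0.176, 0.1163]
tool_rot: [-1.564, 0.786, -2.285]
contact_force: [-3.6, -6.4, -1.7]
opening: 0.0232
```

```bash
python3 -m pendant '[[[0,0,0,0,0,0,5],[0,0,0,0,0,0,5],[0,0,0,0,0,0,5],[0,-4,0,0,0,0,5],[0,-8,0,0,0,0,5],[0,-12,0,0,0,0,5],[0,-15,0,0,0,0,5],[-4,-18,0,0,0,0,5],[-7,-20,0,0,0,0,5],[-7,-20,0,0,0,0,5]]]'
python3 - <<'E'
from plan import *
rows()
b=cap('side','i');t=cap('top','i')
f=lambda i:cv2.resize(cv2.cvtColor(i,cv2.COLOR_RGB2BGR),None,fx=4,fy=4)
cv2.imwrite('pics/i.png',np.hstack([f(b['image'][140:230,210:310]),f(t['image'][120:210,180:270])]))
E
```

```text
time: 15.95
tool_pos: [0.4814, 0.1071, 0.3119]
tool_rot: [-1.552, 0.79, -2.276]
contact_force: [-0.3, 0.6, 0.1]
opening: 0.0499
t 15.95 tcp [0.4814 0.1071 0.3119] rpy [-1.552  0.79  -2.276] F [-0.3  0.6  0.1] op 0.0499 q [-0.46 -0.04  1.97  0.86  1.13 -0.1 ]
```

View pics/i.png

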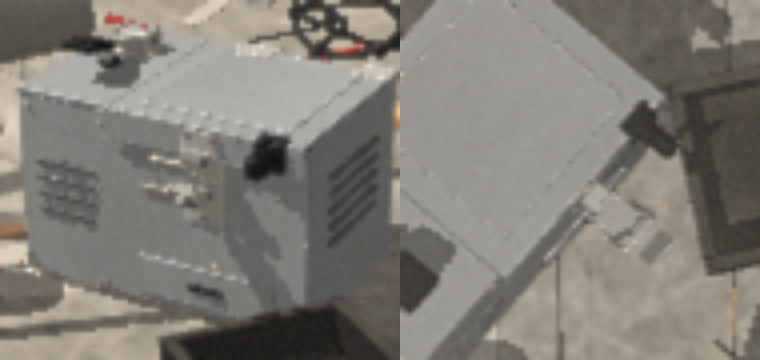

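Top/side crops: the latch lever now sticks out level (crop about 640,225 right) with the wire loop off. Next is the lid pull.

```bash
cat >> plan.py <<'E'
def lidP(th,y=-.098):
    f=.174*np.cos(th)+.007*np.sin(th);u=.174*np.sin(th)-.007*np.cos(th); return B(.077-f,y,.158+u)
E
python3 - <<'E'
from plan import *
R=tilt(45,-ey);a=R.apply([0,1,0]);P=lidP(0)
rows((P-.08*a,R),(P+.031*a,R))
for th in np.arange(.2,1.85,.2): print(round(th,2),(R.inv().apply(lidP(th)-P)*100).round(2))
E
```

```text
t 16.05 tcp [0.4793 0.1076 0.307 ] rpy [-1.563  0.786 -2.283] F [-0.7 -0.1 -0.4] op 0.05 q [-0.46 -0.03  1.98  0.86  1.13 -0.1 ]
[ 3.52 10.6   5.57] [ 0.001  0.009 -0.001] ang 0.5
[ 3.53 21.7   5.57] [ 0.001  0.009 -0.001] ang 0.5
0.2 [-2.6  -2.31  0.  ]
0.4 [-5.61 -4.05  0.  ]
0.6 [-8.9  -5.16  0.  ]
0.8 [-12.35  -5.6    0.  ]
1.0 [-15.82  -5.34   0.  ]
1.2 [-19.17  -4.4    0.  ]
1.4 [-22.26  -2.81   0.  ]
1.6 [-24.98  -0.64   0.  ]
1.8 [-27.21   2.03   0.  ]
```

```bash
python3 -m pendant '[[[1,2,3,0,0.009,0,3],[2.5,5,5.57,0,0.009,0,3],[3.5,8,5.57,0,0.009,0,3],[3.52,10.6,5.57,0,0.009,0,3],[3.52,14,5.57,0,0.009,0,3],[3.52,17,5.57,0,0.009,0,3],[3.52,19.5,5.57,0,0.009,0,3],[3.52,21.3,5.57,0,0.009,0,3],[3.52,21.7,5.57,0,0.009,0,3],[3.52,21.7,5.57,0,0.009,0,3]]]'
python3 - <<'E'
from plan import *
R=tilt(45,-ey);a=R.apply([0,1,0]);P=lidP(0)
rows((P+.031*a,R))
E
```

```text
time: 17.05
tool_pos: [0.6057, 0.1674, 0.127]
tool_rot: [-1.578, 0.784, -2.3]
contact_force: [0.6, -0.4, 0.2]
opening: 0.0304
t 17.05 tcp [0.6057 0.1674 0.127 ] rpy [-1.578  0.784 -2.3  ] F [ 0.6 -0.4  0.2] op 0.0304 q [-0.2   0.45  1.95  1.23  0.71 -0.44]
[-0.18 -0.11  0.08] [ 0.004 -0.004  0.001] ang 0.3
```

```bash
python3 -m pendant '[[[-0.1,0,0,0,0,0,1],[-0.1,0,0,0,0,0,1],[-0.1,0,0,0,0,0,1],[-0.1,0,0,0,0,0,1]]]' 20
python3 - <<'E'
from plan import *
R=tilt(45,-ey);a=R.apply([0,1,0]);P=lidP(0)
rows((P+.031*a,R))
E
```

```text
time: 17.45
tool_pos: [0.6069, 0.1675, 0.13]
tool_rot: [-1.574, 0.787, -2.298]
contact_force: [-6.7, -1.2, 4.8]
opening: 0.0142
t 17.45 tcp [0.6069 0.1675 0.13  ] rpy [-1.574  0.787 -2.298] F [-6.7 -1.2  4.8] op 0.0142 q [-0.2   0.44  1.95  1.22  0.71 -0.44]
[0.09 0.05 0.  ] [ 0.001 -0.002 -0.001] ang 0.1
```

```bash
python3 -m pendant '[[[-0.6,-0.65,-0.1,0,0,0,1],[-1.25,-1.25,-0.1,0,0,0,1],[-1.9,-1.8,-0.1,0,0,0,1],[-2.6,-2.31,-0.1,0,0,0,1],[-3.3,-2.8,-0.1,0,0,0,1],[-4.05,-3.25,-0.1,0,0,0,1],[-4.8,-3.67,-0.1,0,0,0,1],[-5.6,-4.05,-0.1,0,0,0,1],[-5.6,-4.05,-0.1,0,0,0,1]]]'
```

```text
time: 18.35
tool_pos: [0.6141, 0.1758, 0.1983]
tool_rot: [-1.571, 0.786, -2.297]
contact_force: [-3.0, -2.5, 0.6]
opening: 0.0139
```

```bash
python3 -m pendant '[[[-0.8,-0.35,0,0,0,0,1],[-1.6,-0.65,0,0,0,0,1],[-2.45,-0.9,0,0,0,0,1],[-3.29,-1.11,0,0,0,0,1],[-4.15,-1.3,0,0,0,0,1],[-5,-1.42,0,0,0,0,1],[-5.87,-1.5,0,0,0,0,1],[-6.74,-1.55,0,0,0,0,1],[-7.6,-1.55,0,0,0,0,1],[-8.5,-1.5,0,0,0,0,1],[-9.35,-1.4,0,0,0,0,1],[-10.21,-1.29,0,0,0,0,1],[-11.05,-1.1,0,0,0,0,1],[-11.9,-0.9,0,0,0,0,1],[-12.75,-0.63,0,0,0,0,1],[-13.56,-0.35,0,0,0,0,1],[-13.56,-0.35,0,0,0,0,1]]]'
```

```text
time: 20.05
tool_pos: [0.6766, 0.2463, 0.2974]
tool_rot: [-1.572, 0.788, -2.297]
contact_force: [-1.8, -2.0, 4.6]
opening: 0.0138
```

```bash
python3 - <<'E'
from plan import *
R=tilt(45,-ey);a=R.apply([0,1,0])
rows(*[(lidP(t)+.031*a,R) for t in(1.2,1.4,1.6,1.75)])
E
```

```text
t 20.05 tcp [0.6766 0.2463 0.2974] rpy [-1.572  0.788 -2.297] F [-1.8 -2.   4.6] op 0.0138 q [-0.02  0.34  1.55  0.8   0.86  0.29]
[ 0.2   0.04 -0.  ] [ 0.    -0.001 -0.003] ang 0.2
[-2.88  1.64 -0.  ] [ 0.    -0.001 -0.003] ang 0.2
[-5.59  3.82 -0.01] [ 0.    -0.001 -0.003] ang 0.2
[-7.31  5.78 -0.01] [ 0.    -0.001 -0.003] ang 0.2
```

```bash
python3 -m pendant '[[[-0.8,0.3,0,0,0,0,1],[-1.6,0.75,0,0,0,0,1],[-2.4,1.25,0,0,0,0,1],[-3.1,1.65,0,0,0,0,1],[-3.8,2.2,0,0,0,0,1],[-4.5,2.7,0,0,0,0,1],[-5.15,3.25,0,0,0,0,1],[-5.8,3.8,0,0,0,0,1],[-6.4,4.4,0,0,0,0,1],[-6.95,5.05,0,0,0,0,1],[-7.5,5.7,0,0,0,0,1],[-7.5,5.7,0,0,0,0,1]]]'
python3 -m pendant '[[[0,0,0,0,0,0,4],[0,0,0,0,0,0,4],[0,0,0,0,0,0,4],[0,-4,0,0,0,0,4],[0,-8,0,0,0,0,4],[0,-13,0,0,0,0,4],[0,-18,0,0,0,0,4],[0,-22,0,0,0,0,4],[0,-22,0,0,0,0,4]]]'
python3 - <<'E'
from plan import *
rows()
b=cap('side','j');t=cap('top','j')
f=lambda i,s:cv2.resize(cv2.cvtColor(i,cv2.COLOR_RGB2BGR),None,fx=s,fy=s)
cv2.imwrite('pics/j.png',np.hstack([f(b['image'][80:230,200:330],3),f(t['image'][90:240,140:270],3)]))
E
```

```text
time: 21.25
tool_pos: [0.7391, 0.3168, 0.3117]
tool_rot: [-1.571, 0.791, -2.297]
contact_force: [0.5, 1.5, 7.9]
opening: 0.0139
time: 22.15
tool_pos: [0.6345, 0.1968, 0.4705]
tool_rot: [-1.563, 0.792, -2.293]
contact_force: [0.8, 0.4, 0.6]
opening: 0.0398
t 22.15 tcp [0.6345 0.1968 0.4705] rpy [-1.563  0.792 -2.293] F [0.8 0.4 0.6] op 0.0398 q [-0.13  0.17  1.31  0.67  1.22  0.51]
```

View pics/j.png

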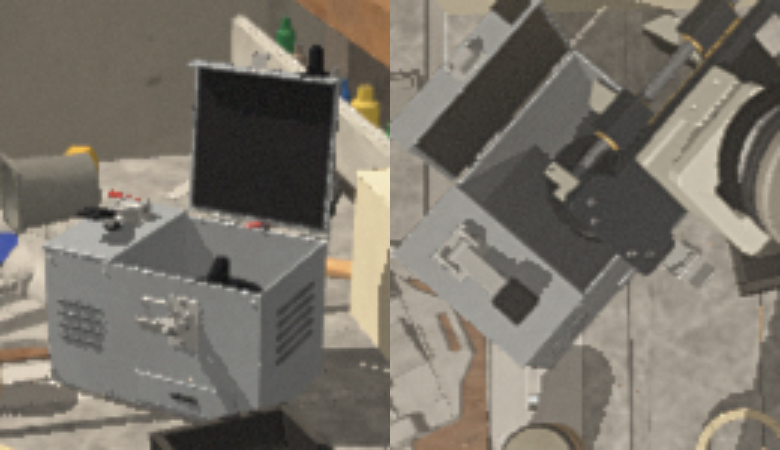

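```bash
python3 - <<'E'
from plan import *
rows((B(-.28,-.12,.36),tilt(0,-ey)))
E
```

```text
t 22.25 tcp [0.6349 0.1982 0.4647] rpy [-1.572  0.787 -2.299] F [ 0.4 -0.3 -0.3] op 0.0401 q [-0.12  0.17  1.32  0.67  1.22  0.51]
[ 24.84 -10.08   2.21] [ 0.    -0.003 -0.787] ang 45.1
```

```bash
python3 -m pendant '[[[4,-2,0.4,0,0,-0.13,6],[8,-4,0.8,0,0,-0.26,6],[12,-6,1.2,0,0,-0.39,6],[16,-7,1.6,0,0,-0.52,6],[20,-8.5,1.8,0,0,-0.65,6],[24.8,-10,2.2,0,0,-0.787,6],[24.8,-10,2.2,0,0,-0.787,6]]]'
python3 - <<'E'
from plan import *
rows()
t=cap('top','k');b=cap('side','k')
M=np.stack([ex,ey,ez],1)
for n,c in(('top',t),('side',b)):
    W=world(c);X=(W-O)@M
    ins=(abs(X[...,0])<.068)&(X[...,1]>-.115)&(X[...,1]<.035)
    for lo,hi,nm in((.105,.122,'cap'),(.126,.155,'fin')):
        m=ins&(X[...,2]>lo)&(X[...,2]<hi); p=X[m]*1000
        if len(p)<8: print(n,nm,len(p)); continue
        r=cv2.minAreaRect(p[:,:2].astype(np.float32)); print(n,nm,len(p),p.mean(0).round(1),'rect',np.round(r[0],1),np.round(r[1],1),round(r[2],1),'z',np.percentile(p[:,2],[5,50,95]).round(0))
    # lid angle
    m=(X[...,2]>.2)&(X[...,2]<.33)&(X[...,1]>-.115)&(X[...,1]<.035)&(X[...,0]>.03)&(X[...,0]<.2); p=X[m]
    if len(p)>30: print(n,'lid slope',len(p),np.polyfit(p[:,2],p[:,0],1))
cv2.imwrite('pics/k.png',cv2.resize(cv2.cvtColor(t['image'][90:210,130:260],cv2.COLOR_RGB2BGR),None,fx=5,fy=5))
# tray corners
W=world(t);m=((W[...,2]>.034)&(W[...,2]<.05)).astype(np.uint8);m[:, :246]=0;m[:120]=0;m[192:]=0;m[:,332:]=0
p=W[m>0];r=cv2.minAreaRect((p[:,:2]*1000).astype(np.float32));print('tray',len(p),r)
E
```

```text
time: 22.95
tool_pos: [0.4863, 0.0, 0.3548]
tool_rot: [-1.58, -0.01, -2.295]
contact_force: [0.8, 0.7, -0.7]
opening: 0.0602
t 22.95 tcp [0.4863 0.     0.3548] rpy [-1.58  -0.01  -2.295] F [ 0.8  0.7 -0.7] op 0.0602 q [-0.16  0.21  1.31 -0.    1.64  0.57]
top cap 778 [-10.8 -43.3 115.4] rect [-11.  -43.2] [88.6 90.3] 85.6 z [112. 115. 119.]
top fin 100 [-11.1 -43.  145.9] rect [ -9.8 -43.5] [45.7 14. ] 15.4 z [133. 147. 151.]
top lid slope 1415 [0.02412987 0.078293  ]
side cap 58 [ 24.  -31.9 115.2] rect [17.7  6.6] [111.9 135.5] 36.5 z [106. 116. 120.]
side fin 108 [ -3.4 -13.2 143.4] rect [  1.6 -15.3] [100.6 132.6] 89.9 z [129. 145. 153.]
side lid slope 1761 [0.06092593 0.07031397]
tray 502 ((601.7660522460938, 35.77610778808594), (140.5922393798828, 209.68186950683594), 11.105655670166016)
```

View pics/k.png

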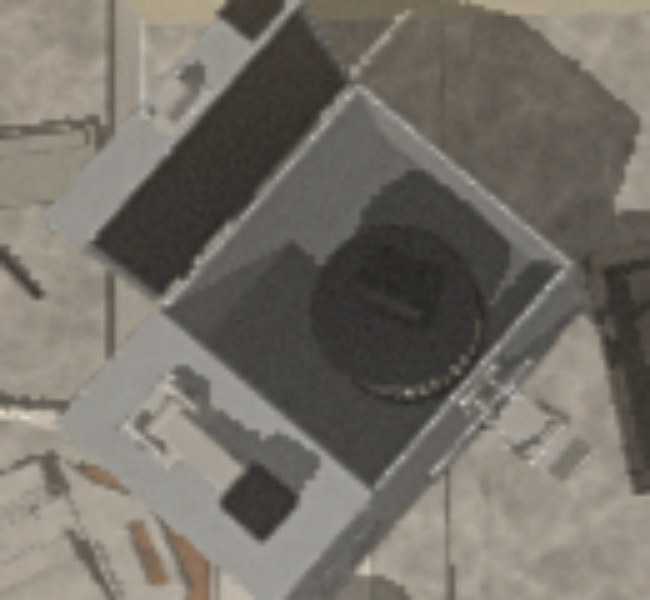

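Fin at box (−11,−43) mm, 15° to box x, tilted lid about upright. Now compute the grasp.

```bash
python3 - <<'E'
from plan import *
j=np.array([np.cos(np.radians(-26.5)),np.sin(np.radians(-26.5)),0]);R=tool(-ez,j)
P=B(-.0105,-.0432,0)
rows((P+[0,0,.26],R),(P+[0,0,.099],R),(np.array([.600,.030,.26]),R))
E
```

```text
t 23.05 tcp [0.4884 0.0016 0.3578] rpy [-1.576 -0.    -2.295] F [ 0.1 -0.4  0.7] op 0.0601 q [-0.16  0.2   1.3   0.    1.64  0.57]
[-26.7    9.81  -7.55] [ 0.005 -0.262 -0.   ] ang 15.0
[-26.71  25.91  -7.47] [ 0.005 -0.262 -0.   ] ang 15.0
[-9.53  9.74  6.52] [ 0.005 -0.262 -0.   ] ang 15.0
```

```bash
python3 -m pendant '[[[-4.5,1.5,-1.2,0,-0.13,0,6],[-9,3,-2.5,0,-0.262,0,6],[-13.5,5,-3.7,0,-0.262,0,6],[-18,7,-5,0.005,-0.262,0,6],[-22.5,9,-6.3,0.005,-0.262,0,6],[-25.5,10,-7.2,0.005,-0.262,0,6],[-26.7,11,-7.5,0.005,-0.262,0,6],[-26.7,13,-7.5,0.005,-0.262,0,6],[-26.7,16,-7.5,0.005,-0.262,0,6],[-26.7,16,-7.5,0.005,-0.262,0,6],[-26.7,16,-7.5,0.005,-0.262,0,6]]]'
python3 - <<'E'
from plan import *
j=np.array([np.cos(np.radians(-26.5)),np.sin(np.radians(-26.5)),0]);R=tool(-ez,j)
P=B(-.0105,-.0432,0)
rows((P+[0,0,.099],R))
E
```

```text
time: 24.15
tool_pos: [0.6088, 0.25, 0.2]
tool_rot: [-1.568, -0.0, -2.035]
contact_force: [-0.2, 0.3, 0.4]
opening: 0.0598
t 24.15 tcp [0.6088 0.25   0.2   ] rpy [-1.568 -0.    -2.035] F [-0.2  0.3  0.4] op 0.0598 q [ 0.27  0.6   1.12 -0.    1.42  0.74]
[-0.16 10.09 -0.15] [-0.002 -0.001  0.   ] ang 0.2
```

```bash
python3 -m pendant '[[[0,3,0,0,0,0,6],[0,6,0,0,0,0,6],[-0.1,8,-0.1,0,0,0,6],[-0.1,9,-0.1,0,0,0,6],[-0.1,9.8,-0.1,0,0,0,6],[-0.1,9.8,-0.1,0,0,0,6]]]'
python3 -m pendant '[[[0,0,0,0,0,0,1],[0,0,0,0,0,0,1],[0,0,0,0,0,0,1],[0,0,0,0,0,0,1],[0,0,0,0,0,0,1],[0,0,0,0,0,0,1]]]' 25
```

```text
time: 24.75
tool_pos: [0.6089, 0.2512, 0.1019]
tool_rot: [-1.568, -0.0, -2.034]
contact_force: [0.1, 0.0, 0.4]
opening: 0.0605
time: 25.35
tool_pos: [0.6086, 0.2512, 0.1014]
tool_rot: [-1.568, -0.001, -2.034]
contact_force: [1.1, -1.2, -0.7]
opening: 0.0167
```

```bash
python3 -m pendant '[[[0,0,0,0,0,0,1],[0,0,0,0,0,0,1],[0,0,0,0,0,0,1]]]' 30
python3 -m pendant '[[[0,-0.5,0,0,0,0,1],[0,-1.5,0,0,0,0,1],[0,-3,0,0,0,0,1],[0,-3,0,0,0,0,1]]]'
```

```text
time: 25.65
tool_pos: [0.6086, 0.2512, 0.1014]
tool_rot: [-1.568, -0.001, -2.034]
contact_force: [0.9, -0.3, 0.1]
opening: 0.0136
time: 26.05
tool_pos: [0.6097, 0.2518, 0.1342]
tool_rot: [-1.565, 0.002, -2.034]
contact_force: [0.3, 0.8, -0.4]
opening: 0.0138
```

```bash
python3 -m pendant '[[[0,-3,0,0,0,0,1],[0,-6,0,0,0,0,1],[0,-9,0,0,0,0,1],[0,-12,0,0,0,0,1],[0,-12.8,0,0,0,0,1],[0,-12.8,0,0,0,0,1],[0,-12.8,0,0,0,0,1]]]'
python3 - <<'E'
from plan import *
rows()
R=Ro.from_euler('xyz',status.observe()['tool_rot'])
j=np.array([np.cos(np.radians(-26.5)),np.sin(np.radians(-26.5)),0]);R=tool(-ez,j)
rows((np.array([.600,.030,.26]),R),(np.array([.600,.030,.054]),R))
b=cap('side','l');W=world(b);X=(W-O)@np.stack([ex,ey,ez],1)
m=(abs(X[...,0]+.01)<.06)&(abs(X[...,1]+.043)<.06)&(X[...,2]>.17)&(X[...,2]<.27);p=X[m]*1000
print(len(p),p.min(0).round(),p.max(0).round())
cv2.imwrite('pics/l.png',cv2.resize(cv2.cvtColor(b['image'][60:230,200:330],cv2.COLOR_RGB2BGR),None,fx=3,fy=3))
for v in range(120,185,4):
    k=m[v]; print(v,k.sum(),X[v][k][:,2].mean().round(3) if k.sum() else '', b['image'][v][k].mean(0).round() if k.sum() else '')
E
```

```text
time: 26.75
tool_pos: [0.6074, 0.2514, 0.2573]
tool_rot: [-1.57, -0.003, -2.034]
contact_force: [-0.7, -0.1, -1.3]
opening: 0.0141
t 26.75 tcp [0.6074 0.2514 0.2573] rpy [-1.57  -0.003 -2.034] F [-0.7 -0.1 -1.3] op 0.0141 q [ 0.28  0.57  1.01 -0.    1.56  0.74]
t 26.75 tcp [0.6074 0.2514 0.2573] rpy [-1.57  -0.003 -2.034] F [-0.7 -0.1 -1.3] op 0.0141 q [ 0.28  0.57  1.01 -0.    1.56  0.74]
[20.14 -0.21  9.23] [-0.    -0.001  0.003] ang 0.2
[20.07 20.39  9.22] [-0.    -0.001  0.003] ang 0.2
616 [-61. -91. 212.] [ 12.  -1. 270.]
120 0  
124 0  
128 1 0.268 [49. 46. 39.]
132 18 0.267 [76. 73. 68.]
136 31 0.255 [184. 177. 160.]
140 31 0.244 [181. 173. 157.]
144 32 0.232 [176. 169. 153.]
148 31 0.221 [94. 91. 84.]
152 9 0.213 [89. 87. 83.]
156 0  
160 0  
164 0  
168 0  
172 0  
176 0  
180 0  
184 0
```

```bash
python3 -m pendant '[[[1,0,0.5,0,0,0,1],[3,0,1.4,0,0,0,1],[5.5,0,2.5,0,0,0,1],[8,0,3.7,0,0,0,1],[10.5,0,4.8,0,0,0,1],[13,0,6,0,0,0,1],[15.5,0,7.1,0,0,0,1],[17.5,0,8,0,0,0,1],[19,0,8.7,0,0,0,1],[20,0,9.2,0,0,0,1],[20.1,2,9.2,0,0,0,1],[20.1,5,9.2,0,0,0,1],[20.1,8,9.2,0,0,0,1],[20.1,11,9.2,0,0,0,1],[20.1,13,9.2,0,0,0,1],[20.1,14.5,9.2,0,0,0,1],[20.1,14.5,9.2,0,0,0,1],[20.1,14.5,9.2,0,0,0,1]]]'
python3 - <<'E'
from plan import *
j=np.array([np.cos(np.radians(-26.5)),np.sin(np.radians(-26.5)),0]);R=tool(-ez,j)
rows((np.array([.600,.030,.056]),R))
b=cap('side','m');t=cap('top','m');W=world(t)
m=((W[...,2]>.034)&(W[...,2]<.05)).astype(np.uint8);m[:, :246]=0;m[:120]=0;m[192:]=0;m[:,332:]=0
p=W[m>0];print('tray',len(p),cv2.minAreaRect((p[:,:2]*1000).astype(np.float32)))
W=world(b);p=W[(abs(W[...,0]-.6)<.06)&(abs(W[...,1]-.03)<.06)&(W[...,2]>.05)&(W[...,2]<.12)];print(len(p),p.min(0),p.max(0))
cv2.imwrite('pics/m.png',cv2.resize(cv2.cvtColor(b['image'][130:290,210:360],cv2.COLOR_RGB2BGR),None,fx=4,fy=4))
E
```

```text
time: 28.6
tool_pos: [0.601, 0.0305, 0.1149]
tool_rot: [-1.568, -0.001, -2.034]
contact_force: [-0.2, -0.1, -1.0]
opening: 0.0136
t 28.6 tcp [0.601  0.0305 0.1149] rpy [-1.568e+00 -1.000e-03 -2.034e+00] F [-0.2 -0.1 -1. ] op 0.0136 q [-0.08  0.56  1.43 -0.    1.15  0.39]
[ 0.08  5.89 -0.08] [-0.002 -0.001  0.001] ang 0.2
tray 405 ((601.64990234375, 35.663673400878906), (140.30105590820312, 209.9721221923828), 11.005053520202637)
620 [ 0.55571855 -0.01748353  0.06860947] [0.64634037 0.04919206 0.11971272]
```

```bash
python3 -m pendant '[[[0,2,0,0,0,0,1],[0,4,0,0,0,0,1],[0,5,0,0,0,0,1],[0,5.6,0,0,0,0,1],[0,5.9,0,0,0,0,1],[0,5.9,0,0,0,0,1],[0,5.9,0,0,0,0,1]]]'
python3 -m pendant '[[[0,0.2,0,0,0,0,1],[0,0.2,0,0,0,0,1]]]'
```

```text
time: 29.4
tool_pos: [0.6015, 0.0302, 0.0565]
tool_rot: [-1.567, -0.0, -2.034]
contact_force: [0.4, 0.3, -1.4]
opening: 0.0136
time: 29.6
tool_pos: [0.601, 0.0302, 0.0539]
tool_rot: [-1.568, -0.001, -2.034]
contact_force: [-0.2, -0.7, -2.4]
opening: 0.0137
```

```bash
python3 -m pendant '[[[0,0.1,0,0,0,0,1],[0,0.1,0,0,0,0,1],[0,0.1,0,0,0,0,1]]]'
python3 -m pendant '[[[0,0.1,0,0,0,0,1],[0,0.1,0,0,0,0,1],[0,0.1,0,0,0,0,1]]]'
```

```text
time: 29.9
tool_pos: [0.6009, 0.0302, 0.0527]
tool_rot: [-1.568, -0.001, -2.034]
contact_force: [1.0, 0.4, -1.2]
opening: 0.0138
time: 30.2
tool_pos: [0.6013, 0.0302, 0.0522]
tool_rot: [-1.567, -0.001, -2.034]
contact_force: [-0.2, -0.5, 3.5]
opening: 0.0139
```

Touchdown (force reversed to +3.5 N at 0.0522, as predicted). Release and rise.

```bash
python3 -m pendant '[[[0,0,0,0,0,0,2],[0,0,0,0,0,0,3],[0,0,0,0,0,0,5],[0,0,0,0,0,0,5],[0,0,0,0,0,0,5],[0,0,0,0,0,0,5],[0,-2,0,0,0,0,5],[0,-5,0,0,0,0,5],[0,-10,0,0,0,0,5],[0,-15,0,0,0,0,5],[0,-20,0,0,0,0,5],[0,-24,0,0,0,0,5],[5,-24,4,0,0,0,5],[9,-24,8,0,0,0,5],[13,-24,10,0,0,0,5],[13,-24,10,0,0,0,5],[13,-24,10,0,0,0,5],[13,-24,10,0,0,0,5]]]'
python3 - <<'E'
from plan import *
rows()
t=cap('top','n');b=cap('side','n');W=world(t)
f=lambda i,s:cv2.resize(cv2.cvtColor(i,cv2.COLOR_RGB2BGR),None,fx=s,fy=s)
cv2.imwrite('pics/n.png',np.hstack([f(t['image'][85:265,135:345],1.85),f(b['image'][85:265,170:350],1.85*1)]))
def q(n,m):
    p=W[m]*1000;r=cv2.minAreaRect(p[:,:2].astype(np.float32));print(n,len(p),p.mean(0).round(1),np.round(r[0],1),np.round(r[1],1))
z=W[...,2];near=lambda x,y,r:(np.hypot(W[...,0]-x,W[...,1]-y)<r)
q('filter cap',near(.6,.03,.055)&(z>.055)&(z<.075)); q('fin',near(.6,.03,.055)&(z>.085)&(z<.11))
q('jar',near(.36,.309,.05)&(z>.09)&(z<.11)); q('tape',near(.357,.124,.06)&(z>.018)&(z<.03))
X=(W-O)@np.stack([ex,ey,ez],1);S=(world(b)-O)@np.stack([ex,ey,ez],1)
for Y in(X,S):
    m=(Y[...,2]>.2)&(Y[...,2]<.33)&(Y[...,1]>-.115)&(Y[...,1]<.035)&(Y[...,0]>.03)&(Y[...,0]<.2);print('lid',m.sum(),np.polyfit(Y[m][:,2],Y[m][:,0],1))
m=(abs(X[...,0]+.038)<.008)&(abs(X[...,1]-.079)<.008);print('pad z',np.nanmedian(X[m][:,2]))
E
```

```text
time: 32.0
tool_pos: [0.6317, -0.1294, 0.292]
tool_rot: [-1.569, -0.0, -2.034]
contact_force: [-0.5, 1.0, -0.1]
opening: 0.0499
t 32.0 tcp [ 0.6317 -0.1294  0.292 ] rpy [-1.569 -0.    -2.034] F [-0.5  1.  -0.1] op 0.0499 q [-0.32  0.54  0.98 -0.    1.62  0.14]
filter cap 717 [598.8  32.6  66.4] [599.8  32.3] [88.4 91.7]
fin 89 [598.9  33.1  97.5] [599.   32.6] [44.5 14.8]
jar 537 [359.9 309.1 102.5] [360.4 309.3] [68.9 67.4]
tape 243 [365.1 123.3  24.4] [360.3 124.2] [89.4 85.8]
lid 1408 [0.0234009  0.07853184]
lid 975 [0.06235569 0.06935437]
pad z 0.19401928570130467
```

View pics/n.png

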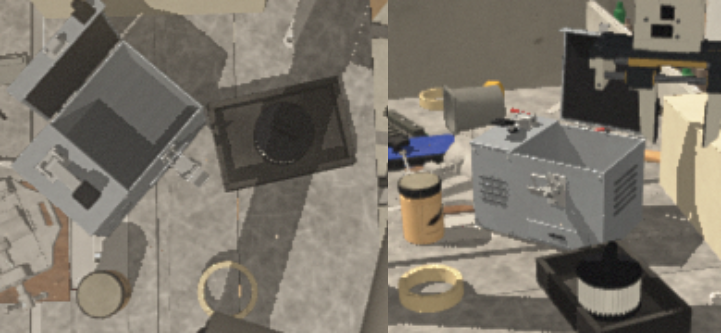

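```bash
python3 -c "
from cell import robot
print(robot.hand_in())"
```

```text
the job is handed in; nothing more can be done
None
```

The job is done and handed in at about 32 s of the 72 s allowed. I pressed the shaker paddle right down four times, with the finger lifted clear after each stroke. Then I pulled the latch lever out and up, swung the lid open, lifted the filter out by its grip and stood it upright in the black tray.

**Last checks:**
- **Filter:** it stands upright near the middle of the tray, with its cap level at 66 mm and the grip at the expected height. On lowering it the force turned at the expected height, so it was set down, not dropped.
- **Lid:** it is a few degrees past upright at most. The top and side cameras differ by about 2 degrees on this.
- **Paddle:** it is back up, at 194 mm against the stated 192 mm.
- **Jar and tape roll:** the jar is within 1 mm of where it was. The tape roll is within about 3 mm, but the arm partly hid it in the last picture.
- **Forces:** the highest wrist force I saw was about 27 N, at the bottom of the paddle strokes. I only read it at the end of each move.

**What disagreed or went wrong:**
- **Fingertips:** they sit about 20 mm short of the reported tool point. I found this from the camera and from touching the paddle pad, and corrected for it in every grasp.
- **First latch approach:** it ran joint 6 to the end of its range at −3.1 rad. I redid it with the gripper turned half round, and touched nothing.
- **Wire loop:** I saw it off the catch only in the picture. I did not measure its distance, but the lid then opened freely.

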